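Clip the cover onto the junction box

TASK

Close the junction box on the mounting board: set the loose cover over the two snap hooks and push it straight down until both ends have clicked and it lies flush on the rim, then leave it. The cover is brittle, so press only as hard as the hooks need (some 10 to 25 N at each end; stay well below 100 N), and leave the stopwatch, the carton and the tape roll where they are.

Things in the scene. Friction and masses are not known exactly. Their poses are not given: they have to be found in the camera images.
- box_rim (a point): Middle of the mouth of the junction box, level with its rim, on which the cover comes to lie. Grey open plastic box, 60 (x) x 176 (y) mm, 28 mm high. y runs along its length from hook to hook, z up. It stands on four soft ribbed buffers that yield about 2 mm per 3 N (17 mm at most): the box sinks while it is pressed and comes back up.
- hook_1 (a joint): Cantilever snap hook near the box's +y end, 14 mm wide (x), its outer face 76 mm from the box's middle, overhanging 3.6 mm outwards. Its sloping head ends 22.5 mm above the rim; the catching face is 6 mm above the rim. Value: bending in rad; 0 at rest, about 0.1 when bent inwards by the passing cover, back to 0 when clicked.
- hook_2 (a joint): The same hook, mirrored, at the box's -y end.
- cover_grip (a point): Middle of the grip rib on top of the loose white cover. The rib is 14 mm thick (x), 40 mm long (y) and 18 mm high; this point is half-way up it, so the top of the cover's plate is 9 mm below. On either side of the rib the plate is flat, with fine ridges, from y = +-22 to +-62 mm: room to press with shut fingers.
- cover: The cover, white plastic, lying right way up on the bench: 72 (x) x 180 (y) x 39 mm, about 0.15 kg, half-turn symmetrical; origin 30 mm below cover_grip. Plate 5 mm thick; skirts 3 mm thick along both long sides reach 16 mm below it and pass the box's long walls outside with 3 mm play.
- cover_mid (a point): Middle of the underside of the cover's plate, 14 mm below cover_grip; level with box_rim when the cover is home. Set down centred, the cover rests on the hooks' slopes with this point 11 to 14 mm above the rim until its ends are pushed down.
- cover_end_1 (a point): Underside of the plate at the cover's +y end, 83.5 mm from its middle, on the 13 mm bar over which a hook catches. Inside the bar is a slot, 20 mm wide (x), from y = 63 to 77 mm, through which the hook comes up.
- cover_end_2 (a point): The same at the cover's -y end (bar, and slot from y = -63 to -77 mm).
- board: The fixed plywood mounting board, 84 x 224 mm, that carries the box, buffers and hooks; origin at its middle, 60 mm below box_rim; y along its length. Its height over the bench varies.
- stopwatch: Bystander: black stopwatch, 62 x 61 x 17 mm, origin under its middle.
- fuse_carton: Bystander: small carton, 40 x 62 x 24 mm, origin under its middle.
- tape_roll: Bystander: roll of black tape, 66 mm across, 19 mm high, lying flat, origin under its middle.

How it is judged:
At the end, for the whole second after the job is handed in: Both ends of the cover's plate lie on the box's rim (less than 2.5 mm above it), its middle within 6 mm of the middle of the mouth and turned less than 0.07 rad against it, both hooks sprung back over the cover (bent less than 0.03 rad), the cover at rest (z of cover_end_1 in the frame of box_rim between -0.003 and 0.0025 m and z of cover_end_2 in the frame of box_rim between -0.003 and 0.0025 m and horizontal distance between cover_mid and box_rim below 0.006 m and angle between the y axis of cover and the y axis of box_rim, either way round below 0.07 rad and value of joint each of hook_1, hook_2 below 0.03 rad and linear speed of cover below 0.01 m/s); the robot touches nothing.
It fails at once if the cover is pressed on the box with more than 100 N (contact force between cover and board above 100 N).
It fails at once if the stopwatch is moved by more than 30 mm (distance of stopwatch from where it was at the start of the episode above 0.03 m).
It fails at once if the carton is moved by more than 30 mm (distance of fuse_carton from where it was at the start of the episode above 0.03 m).
It fails at once if the tape roll is moved by more than 30 mm (distance of tape_roll from where it was at the start of the episode above 0.03 m).
It also fails if it takes over 51 s, if anything falls off the work surface, if the arm or the gripper's body presses on something with over 40 N, if the wrist force passes 120 N, or if a joint passes its speed limit or range.

ROBOT

A 7-joint arm with a two-finger parallel gripper is mounted at the origin on a cart in front of the work surface, level with it; the furniture and walls round the work are solid. World frame = base frame: x ahead of the robot, y to its left, z up, the work surface at z = 0. Lengths are in m, angles in rad, forces in N, time in s.
With the tool pointing down it reaches from about 0.4 to 0.85 m from the base axis. Payload 10.4 kg.
Tool frame: the origin (TCP) lies on the centre line of the jaws, within the pads' length; the fingertips stand 17 mm ahead of it and the grasp point (between the pads) lies 2 mm behind it (manip.tcp_to_tips is the distance from the TCP to the fingertips, in m); z points along the fingers, x is the direction in which the jaws open and shut, and the axes are right-handed (so a half turn about z gives the same grasp; the last joint's range is limited). The gripper opens to 85 mm and grips with 20 to 120 N. Pads are 22 mm wide; open, the fingers measure 114 mm over their backs; the gripper's body (76 mm by 85 mm) begins 54 mm behind the grasp point. The pads swing forward as they close: fully open they stand 13 mm farther back than shut.
Start: joints at [-1.341, 0.332, -0.065, 1.46, 0.022, 1.35, -0.088], TCP at [0.156, 0.605, 0.248] pointing down, gripper open.
Joint ranges: [-2.6, 2.6], [-0.5, 2.12], [-1.47, 1.34], [0.16, 2.42], [-1.27, 4.41], [0.06, 2.06], [-2.6, 2.6]. Speed limits (rad/s): [2.22, 2.22, 2.79, 2.79, 3.14, 3.14, 3.14].

INTERFACE

Orientations are given as a unit quaternion [x, y, z, w].
In Python, from workcell import manip gives the robot as it stands.
- The arm moves only by the shell command python3 -m pendant 'ROWS' [FORCE]. ROWS is JSON, a list of rows, each a list of 3 entries, a list of its own where there are three numbers: the shift along the world's x, y, z in cm, then the turn, a rotation vector about the world's x, y, z in degrees, then the closure in counts, from 0 (fully open) to 255 (shut). A call has 1 to 12 rows; each row shifts and turns the pose as measured when the row begins; what a row does not reach is not made up. A row lasts 1/8 s, in which the tool goes at most 62.5 mm and 10.7 degrees, less where a joint would pass 70% of its speed; a pose out of reach is approached as far as the arm can. A call is refused whole if a number of a shift passes 6.25 or a number of a turn 10.7, either way. A call with a gripper value outside its range is refused whole. The fingers move at their own pace and stop on an object; FORCE is the grip in N (left out, the last holds). Time passes only in rows, so rows that do not move let the fingers close. It gives the time, the measured TCP pose, the force and the opening at its end, in the units of the state.
- manip.get_obs(): the state, without advancing time (a new reading comes with each control period).
- manip.camera(name): name is "side" or "top" or "wrist"; returns a dict with "pixels" (420x560x3 uint8, red, green, blue), "range_z" (420x560 float32, m along the optical axis (not along the pixel's ray), 0 where there is no reading), "K" (3x3 intrinsics, pixels), "origin" and "rotation" of the camera in the world; the wrist camera has in their place "hand_eye" (4x4, takes a point from camera to tool coordinates, whose origin is the TCP and whose axes are the tool frame's). Camera axes: x right, y down, z forward; pixel columns grow to the right and rows downward; lengths in m; the calibration is good to about 2 mm. A picture is of the moment at which its call begins: read the wrist's pose just before it.
- manip.hand_in(): hands the job in, once; it reports no verdict.
The state is a dict: "clock": time; "joint_pos": joint angles; "joint_velocities": joint speeds; "tau": joint torques, N m; "position": TCP position; "ee_rot": TCP orientation; "ft_force": force on the tool from outside, world axes, zero at the start; "torque": the same for the moment, N m; "grip_width": opening from 0.0 (shut) to 1.0 (fully open).
Only numpy, scipy, OpenCV 4.12 (cv2) and the standard library are available. Lean on these libraries where they do the work, as an engineer would, in place of code of your own. Each camera call takes 0.05 s, during which the arm holds its last target.

## Working session

There is one attempt and no reset: what is moved stays moved. The work goes in short steps, Python scripts to look and compute and a shell command to move; the robot and the scene stay as the last step left them, time stands still between calls to the robot, and variables do not carry over. Pictures are saved under pics/ and viewed, and the job is handed in when it is done.

```bash
mkdir -p pics; ls; python3 - <<'E'
from workcell import manip
import cv2
o=manip.get_obs();print({k:(v.round(3).tolist() if hasattr(v,'round') and hasattr(v,'tolist') else v) for k,v in o.items()}, manip.tcp_to_tips)
for n in("side","top","wrist"):
    c=manip.camera(n);cv2.imwrite(f"pics/{n}0.png",c["pixels"][:,:,::-1])
    print(n,c["K"],c.get("origin"),c.get("rotation"),c.get("hand_eye"))
E
```

```text
pics
{'clock': 0.0, 'joint_pos': [-1.341, 0.333, -0.065, 1.461, 0.022, 1.35, -0.088], 'joint_velocities': [-0.0, -0.001, -0.0, -0.002, 0.0, -0.001, -0.001], 'tau': [-0.001, -62.545, 0.048, -39.162, 0.016, 0.01, -0.0], 'position': [0.156, 0.605, 0.248], 'ee_rot': [0.791, 0.612, -0.001, 0.0], 'ft_force': [-0.603, 0.627, 0.226], 'torque': [0.06, 0.01, -0.01], 'grip_width': 0.9969601129394096} 0.017
side [[499.56087015   0.         277.19558391]
 [  0.         499.56087015 214.68659927]
 [  0.           0.           1.        ]] [-0.80047142 -0.04061663  0.66822471] [ 0.64249952 -0.5512796   0.34804874 -0.4026751 ] None
top [[430.84464933   0.         281.88528484]
 [  0.         430.84464933 210.97337339]
 [  0.           0.           1.        ]] [0.33515082 0.15842042 1.23940945] [ 0.71061684 -0.70113101  0.0414977  -0.04143616] None
wrist [[368.92053871   0.         279.57220646]
 [  0.         368.92053871 218.85074439]
 [  0.           0.           1.        ]] None None [[ 9.99999803e-01  2.42567458e-04  5.78499160e-04 -1.21659008e-04]
 [-4.09894950e-04  9.50774065e-01  3.09884669e-01 -7.94225127e-02]
 [-4.74854062e-04 -3.09884846e-01  9.50773978e-01 -1.24734059e-01]
 [ 0.00000000e+00  0.00000000e+00  0.00000000e+00  1.00000000e+00]]
```

View pics/top0.png

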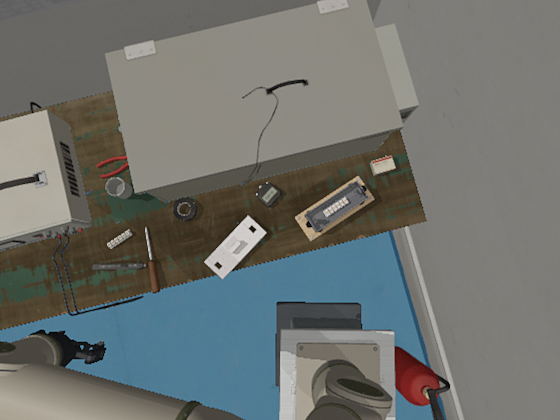

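View pics/side0.png

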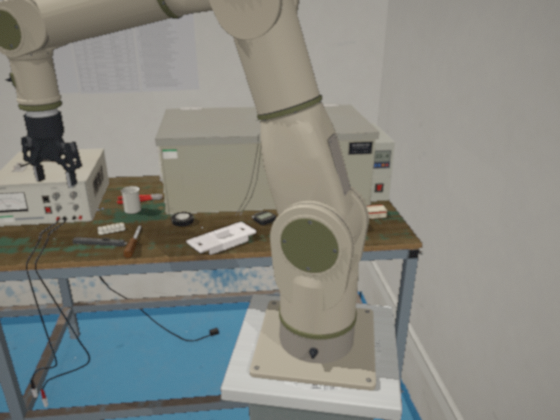

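View pics/wrist0.png

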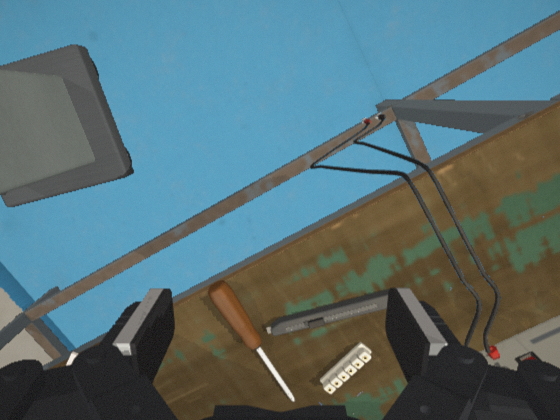

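The top view shows the cover around (236,247), the box on its board around (335,208), the stopwatch at (268,194), the tape at (185,208) and the carton at (383,165). A large cabinet stands behind them. Next I measure positions.

```bash
cat > h.py <<'E'
from workcell import manip
import numpy as np, cv2
from scipy.spatial.transform import Rotation as R
def cloud(n):
    o=manip.get_obs(); c=manip.camera(n); K=c["K"]; z=c["range_z"].astype(float)
    v,u=np.mgrid[:z.shape[0],:z.shape[1]]
    P=np.stack([(u-K[0,2])/K[0,0]*z,(v-K[1,2])/K[1,1]*z,z],-1)
    if c.get("hand_eye") is not None:
        H=np.array(c["hand_eye"]); P=P@H[:3,:3].T+H[:3,3]
        P=P@R.from_quat(o["ee_rot"]).as_matrix().T+np.array(o["position"])
    else: 
        P=P@R.from_quat(c["rotation"]).as_matrix().T+np.array(c["origin"])
    P[z==0]=np.nan
    return c["pixels"],P
def fit(P,m):
    Q=P[m][:,:2].astype(np.float32); r=cv2.minAreaRect(Q)
    b=cv2.boxPoints(r); e=[b[1]-b[0],b[2]-b[1]]; l=max(e,key=np.linalg.norm)
    return np.array(r[0]),np.array(r[1]),np.degrees(np.arctan2(l[1],l[0]))
E
python3 - <<'E'
from h import *
im,P=cloud("top")
np.set_printoptions(precision=4,suppress=True)
for n,(u,v) in dict(cover=(225,262),rib=(236,247),coverfar=(255,228),box=(335,208),boardend=(305,232),boardend2=(366,183),watch=(268,194),tape=(176,210),carton=(383,163),bench=(290,215),bench2=(200,270),cab=(180,120),cabfront=(300,165),cabfr2=(200,190),cyl=(118,187)).items(): print(n,P[v,u])
cv2.imwrite("pics/crop.png",cv2.resize(im[140:290,160:410],None,fx=3,fy=3,interpolation=cv2.INTER_CUBIC)[:,:,::-1])
g=im.astype(int)
m=np.zeros(im.shape[:2],bool); m[205:290,195:275]=1
m&=(P[...,2]>0.008)&(P[...,2]<.06); print("cover",fit(P,m),m.sum())
m=np.zeros(im.shape[:2],bool); m[170:245,290:380]=1
mm=m&(P[...,2]>0.012)&(P[...,2]<.15); print("board",fit(P,mm),mm.sum())
for a in (.03,.04,.05,.06,.07,.08): 
    q=m&(P[...,2]>a)&(P[...,2]<.15)
    if q.sum()>5: print(a,fit(P,q),q.sum())
print(np.histogram(P[mm][:,2],bins=20))
E
```

```text
cover [0.3324 0.3166 0.0245]
rib [0.3741 0.285  0.0422]
coverfar [ 0.4308  0.2362 -0.0005]
box [0.4869 0.0104 0.0406]
boardend [0.4206 0.0924 0.0086]
boardend2 [ 0.5669 -0.0853 -0.0007]
watch [0.5281 0.1999 0.0148]
tape [0.4774 0.4606 0.0218]
carton [ 0.6215 -0.13    0.0236]
bench [0.4697 0.1357 0.0015]
bench2 [0.3088 0.3897 0.0035]
cab [0.6641 0.4024 0.2547]
cabfront [0.6065 0.11   0.0496]
cabfr2 [0.532  0.3898 0.0457]
cyl [ 0.5461  0.64   -0.0055]
cover (array([0.391 , 0.2997]), array([0.2048, 0.2126]), np.float32(-88.32382)) 1593
board (array([0.5043, 0.008 ]), array([0.1943, 0.256 ]), np.float32(-89.16568)) 1468
0.03 (array([0.4934, 0.0095]), array([0.0599, 0.1992]), np.float32(-55.8454)) 716
0.04 (array([0.4935, 0.0094]), array([0.0599, 0.1992]), np.float32(-55.8454)) 378
0.05 (array([0.4945, 0.0079]), array([0.0599, 0.1838]), np.float32(-55.845394)) 189
0.06 (array([0.4936, 0.0093]), array([0.0137, 0.1584]), np.float32(-55.86168)) 32
0.07 (array([0.4935, 0.0095]), array([0.012, 0.151]), np.float32(-56.216232)) 15
(array([ 11,   5,  12, 124, 408, 344, 100,  47,  79,  62,  52,  83,  95,
        13,   1,   9,   6,   4,  11,   2]), array([0.0121, 0.0154, 0.0187, 0.022 , 0.0253, 0.0286, 0.0319, 0.0352,
       0.0385, 0.0418, 0.0451, 0.0484, 0.0517, 0.055 , 0.0584, 0.0617,
       0.065 , 0.0683, 0.0716, 0.0749, 0.0782]))
```

View pics/crop.png

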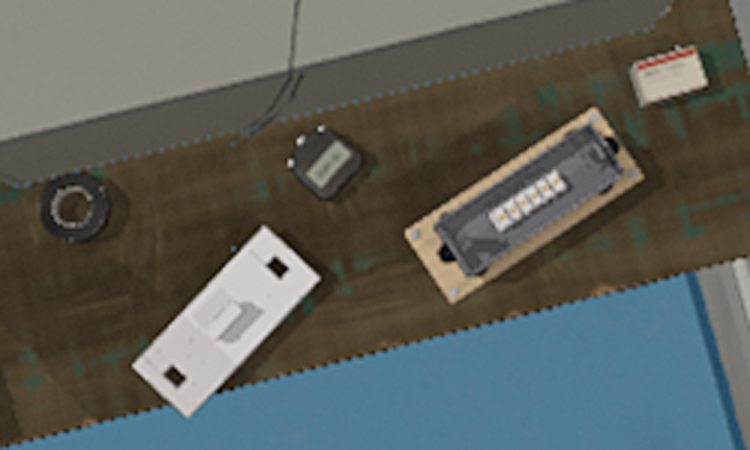

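```bash
python3 - <<'E'
from h import *
im,P=cloud("top")
np.set_printoptions(precision=4,suppress=True)
g=im.astype(int)
m=np.zeros(im.shape[:2],bool); m[205:290,195:275]=1
w=m&(g.min(-1)>130)&(P[...,2]>.005)
n,l,s,_=cv2.connectedComponentsWithStats(w.astype(np.uint8)); w=l==1+np.argmax(s[1:,4])
print("cover",fit(P,w),w.sum(),np.nanmedian(P[w][:,2]))
for a in(.014,.018): print(fit(P,w&(P[...,2]>a)))
r=w&(P[...,2]>.034);print("rib",fit(P,r),r.sum(),np.histogram(P[r][:,2],8))
o=manip.get_obs();print("tool",R.from_quat(o["ee_rot"]).as_matrix(),o["clock"])
# slots
d=m&(g.max(-1)<60);n,l,s,c=cv2.connectedComponentsWithStats(d.astype(np.uint8));print(s[s[:,4]>8],c[s[:,4]>8])
E
```

```text
cover (array([0.3765, 0.2909]), array([0.0715, 0.1801]), np.float32(-41.875553)) 1555 0.021203780265390382
(array([0.3765, 0.2908]), array([0.0715, 0.18  ]), np.float32(-41.875546))
(array([0.3765, 0.2909]), array([0.0715, 0.1799]), np.float32(-41.87261))
rib (array([0.3764, 0.2906]), array([0.0137, 0.0395]), np.float32(-42.92573)) 70 (array([ 6,  9, 17, 14, 16,  6,  0,  2]), array([0.0342, 0.0356, 0.0371, 0.0385, 0.04  , 0.0414, 0.0429, 0.0443,
       0.0457]))
tool [[ 0.2501  0.9682 -0.0001]
 [ 0.9682 -0.2501 -0.0006]
 [-0.0006  0.     -1.    ]] 0.25
[[     0      0    560    420 234317]
 [   195    205      8     15     88]
 [   265    205     10      3     19]
 [   209    211     40     44    244]
 [   232    213     41     58    330]
 [   225    214      6      3     13]
 [   249    226      7      6     21]
 [   195    229      9     11     59]
 [   204    237      8      7     24]
 [   196    243      6      5     16]
 [   215    263      6      5     18]] [[279.6718 209.4106]
 [198.0682 211.2955]
 [270.2632 205.6842]
 [230.5902 227.3197]
 [256.2879 240.897 ]
 [227.6154 215.0769]
 [252.0476 228.7619]
 [198.5424 233.9492]
 [207.125  239.2917]
 [198.5    245.25  ]
 [217.8333 264.9444]]
```

Cover: centre (0.3765, 0.2908), long axis −41.9°, 71.5 x 180 mm, which matches the given size. The plate top is at 0.021. Box: centre (0.4935, 0.0095), axis −55.85°, rim at about 0.055. I'm moving over the cover.

```bash
python3 -m pendant '[[[2.75,-3.93,-1.0],[0,0,-3.4],0],[[2.75,-3.93,-1.5],[0,0,-3.4],0],[[2.75,-3.93,-1.5],[0,0,-3.4],0],[[2.75,-3.93,-1.5],[0,0,-3.4],0],[[2.75,-3.93,-1.5],[0,0,-3.4],0],[[2.75,-3.93,-1.5],[0,0,-3.4],0],[[2.75,-3.93,-1.5],[0,0,-3.4],0],[[2.75,-3.93,-1.5],[0,0,-3.4],0],[[0,0,0],[0,0,0],0]]' 30
cat > err.py <<'E'
import sys
from h import *
o=manip.get_obs(); M=R.from_quat(o["ee_rot"]).as_matrix(); p=np.array(o["position"])
t=np.array([float(a) for a in sys.argv[1:4]]); a=np.radians(float(sys.argv[4]))
T=np.array([[np.cos(a),np.sin(a),0],[np.sin(a),-np.cos(a),0],[0,0,-1]])
print("t",round(o["clock"],2),"p",p.round(4),"d_cm",((t-p)*100).round(2),"rotdeg",np.degrees(R.from_matrix(T@M.T).as_rotvec()).round(2),"F",np.round(o["ft_force"],1),"w",round(o["grip_width"],3))
E
python3 err.py .3765 .2908 .041 48.13
python3 - <<'E'
from h import *
im,P=cloud("wrist"); cv2.imwrite("pics/w1.png",im[:,:,::-1])
E
```

```text
clock: 1.38
position: [0.3802, 0.2795, 0.1294]
ee_rot: [0.916, 0.402, 0.0, -0.001]
ft_force: [-0.3, 1.5, -0.3]
grip_width: 0.997
t 1.38 p [0.3802 0.2795 0.1294] d_cm [-0.37  1.13 -8.84] rotdeg [-0.11  0.01  0.68] F [-0.3  1.5 -0.3] w 0.997
```

View pics/w1.png

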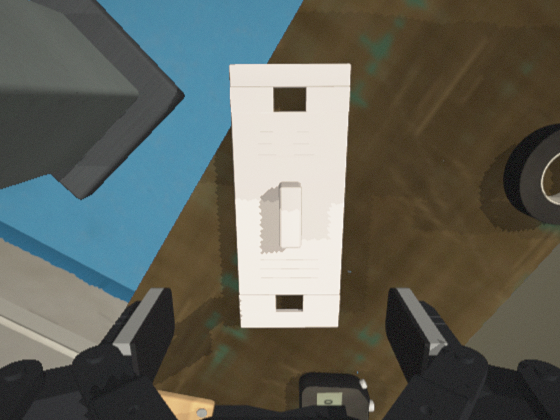

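The wrist view shows the cover upright at columns 232–350, with the rib at (290,215). The turn looks right. I refine the position with this closer view.

```bash
python3 - <<'E'
from h import *
np.set_printoptions(precision=4,suppress=True)
im,P=cloud("wrist"); g=im.astype(int)
w=(g.min(-1)>120)&(P[...,2]>.012)&(P[...,2]<.06)
n,l,s,_=cv2.connectedComponentsWithStats(w.astype(np.uint8)); w=l==1+np.argmax(s[1:,4])
print(fit(P,w),np.nanmedian(P[w][:,2]))
r=w&(P[...,2]>.031); print("rib",fit(P,r),np.percentile(P[r][:,2],[50,98]),r.sum())
E
```

```text
(array([0.378 , 0.2904]), array([0.0723, 0.1802]), np.float32(-42.17748)) 0.020149849076901746
rib (array([0.3774, 0.291 ]), array([0.014 , 0.0399]), np.float32(-42.43881)) [0.0379 0.0393] 1415
```

```bash
python3 -m pendant '[[[-0.28,1.12,-1],[0,0,0.4],0],[[0,0,-3],[0,0,0],0],[[0,0,-2.5],[0,0,0],0],[[0,0,0],[0,0,0],0]]' 30; python3 err.py .3774 .2907 .041 47.8
```

```text
clock: 1.98
position: [0.3723, 0.3022, 0.0635]
ee_rot: [0.91, 0.414, 0.002, -0.003]
ft_force: [-0.7, -0.1, -0.1]
grip_width: 0.998
t 1.98 p [0.3723 0.3022 0.0635] d_cm [ 0.51 -1.15 -2.25] rotdeg [-0.43  0.08 -1.09] F [-0.7 -0.1 -0.1] w 0.998
```

```bash
python3 -m pendant '[[[0,0,0],[0,0,0],0],[[0,0,0],[0,0,0],0]]'; python3 err.py .3774 .2907 .041 47.8
```

```text
clock: 2.22
position: [0.3721, 0.3042, 0.0648]
ee_rot: [0.91, 0.415, 0.003, -0.004]
ft_force: [0.3, 0.5, 0.2]
grip_width: 0.998
t 2.23 p [0.3721 0.3042 0.0648] d_cm [ 0.53 -1.35 -2.38] rotdeg [-0.52  0.14 -1.24] F [0.3 0.5 0.2] w 0.998
```

```bash
python3 -m pendant '[[[0.53,-1.35,0],[-0.5,0.1,-1.2],0],[[0,0,0],[0,0,0],0],[[0,0,0],[0,0,0],0]]'; python3 err.py .3774 .2907 .041 47.8
```

```text
clock: 2.6
position: [0.3787, 0.2901, 0.0663]
ee_rot: [0.915, 0.404, 0.001, -0.0]
ft_force: [0.1, 0.8, -0.0]
grip_width: 0.999
t 2.6 p [0.3787 0.2901 0.0663] d_cm [-0.13  0.06 -2.53] rotdeg [-0.08  0.13  0.1 ] F [ 0.1  0.8 -0. ] w 0.999
```

```bash
python3 -m pendant '[[[-0.1,0.05,-2.3],[0,0.1,0.1],0],[[0,0,0],[0,0,0],0],[[0,0,0],[0,0,0],0]]'; python3 err.py .3774 .2907 .041 47.8
```

```text
clock: 2.98
position: [0.3782, 0.2911, 0.044]
ee_rot: [0.914, 0.405, 0.001, -0.001]
ft_force: [-0.6, 0.6, -0.1]
grip_width: 1.002
t 2.98 p [0.3782 0.2911 0.044 ] d_cm [-0.08 -0.04 -0.3 ] rotdeg [-0.15  0.09  0.01] F [-0.6  0.6 -0.1] w 1.002
```

```bash
python3 -m pendant '[[[-0.05,0,-0.35],[0,0,0],0],[[0,0,0],[0,0,0],120],[[0,0,0],[0,0,0],200],[[0,0,0],[0,0,0],255],[[0,0,0],[0,0,0],255],[[0,0,0],[0,0,0],255],[[0,0,0],[0,0,0],255]]' 60; python3 err.py .3774 .2907 .041 47.8
```

```text
clock: 3.85
position: [0.3784, 0.2918, 0.042]
ee_rot: [0.914, 0.405, 0.002, -0.001]
ft_force: [0.0, 0.1, -0.7]
grip_width: 0.144
t 3.85 p [0.3784 0.2918 0.042 ] d_cm [-0.1  -0.11 -0.1 ] rotdeg [-0.25  0.18  0.02] F [ 0.   0.1 -0.7] w 0.144
```

```bash
python3 -m pendant '[[[0,0,1],[0,0,0],255],[[0,0,3],[0,0,0],255],[[0,0,4],[0,0,0],255],[[0,0,2.5],[0,0,0],255],[[0,0,0],[0,0,0],255],[[0,0,0],[0,0,0],255]]'; python3 err.py .4935 .0095 .15 34.15;python3 - <<'E'
from h import *
im,P=cloud("wrist"); cv2.imwrite("pics/w2.png",im[:,:,::-1])
E
```

```text
clock: 4.6
position: [0.3772, 0.2903, 0.1505]
ee_rot: [0.914, 0.405, 0.001, -0.001]
ft_force: [-0.5, -0.3, -2.7]
grip_width: 0.147
t 4.6 p [0.3772 0.2903 0.1505] d_cm [ 11.63 -28.08  -0.05] rotdeg [ -0.13   0.11 -13.61] F [-0.5 -0.3 -2.7] w 0.147
```

View pics/w2.png

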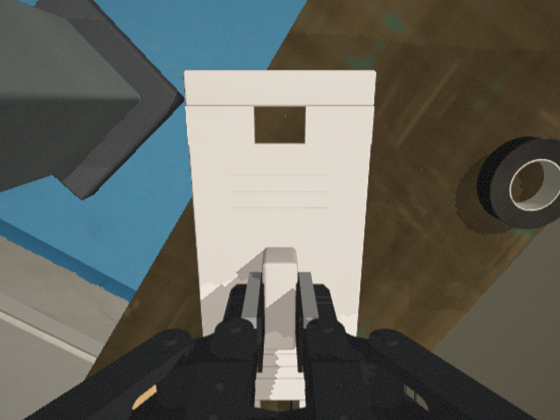

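The cover is held square, with its slot at (280,125) and the rib between the pads. I carry it to the box.

```bash
python3 -m pendant '[[[0.5,-1.3,0.5],[0,0,-0.7],255],[[1.25,-3.0,0],[0,0,-1.5],255],[[1.25,-3.0,0],[0,0,-1.5],255],[[1.25,-3.0,0],[0,0,-1.5],255],[[1.25,-3.0,0],[0,0,-1.5],255],[[1.25,-3.0,0],[0,0,-1.5],255],[[1.25,-3.0,0],[0,0,-1.5],255],[[1.25,-3.0,0],[0,0,-1.5],255],[[1.0,-2.0,0],[0,0,-1],255],[[0.5,-1.0,0],[0,0,-0.5],255],[[0,0,0],[0,0,0],255],[[0,0,0],[0,0,0],255]]'; python3 err.py .4935 .0095 .15 34.15
python3 - <<'E'
from h import *
im,P=cloud("wrist"); cv2.imwrite("pics/w3.png",im[:,:,::-1])
im,P=cloud("top"); cv2.imwrite("pics/t3.png",im[:,:,::-1])
E
```

```text
clock: 6.15
position: [0.4838, 0.0183, 0.1505]
ee_rot: [0.956, 0.293, -0.005, 0.001]
ft_force: [-0.3, -0.8, -1.1]
grip_width: 0.148
t 6.15 p [0.4838 0.0183 0.1505] d_cm [ 0.97 -0.88 -0.05] rotdeg [ 0.27 -0.53  0.09] F [-0.3 -0.8 -1.1] w 0.148
```

View pics/w3.png

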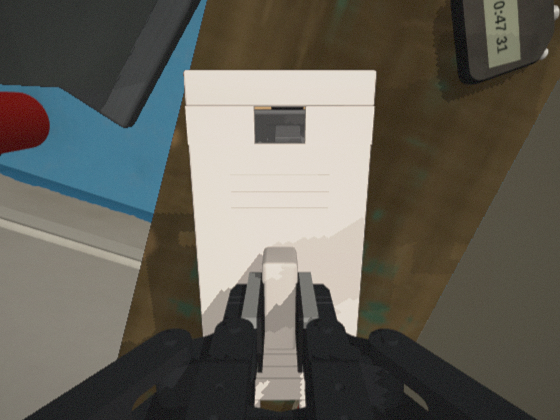

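View pics/t3.png

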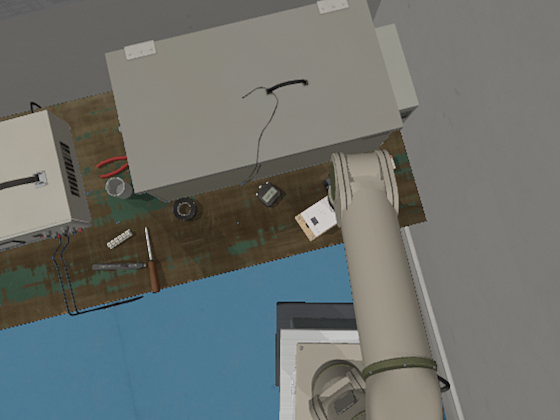

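```bash
python3 - <<'E'
from h import *
np.set_printoptions(precision=4,suppress=True)
o=manip.get_obs(); M=R.from_quat(o["ee_rot"]).as_matrix(); p=np.array(o["position"])
im,P=cloud("wrist"); g=im.astype(int)
T=(P-p)@M   # tool coords
cv2.imwrite("pics/w4.png",cv2.resize(im[60:160,170:390],None,fx=3.5,fy=3.5,interpolation=cv2.INTER_CUBIC)[:,:,::-1])
for r in (90,100,125,160,200):
    row=T[r]; ok=np.where((np.abs(row[:,2]-.02)<.015)&(g[r].min(-1)>90))[0]; a,b=ok.min(),ok.max()
    print(r,a,b,row[a],row[b],(row[a]+row[b])[0]/2)
for c in (230,330):
    col=T[:,c]; ok=np.where((np.abs(col[:300,2]-.02)<.015)&(g[:300,c].min(-1)>90))[0];print(c,ok.min(),col[ok.min()])
print("slot edges",T[104,280],T[145,280],T[125,250],T[125,310])
for r in range(104,146,4):print(r,[tuple((P[r,c]*1000).round(0).astype(int)) if P[r,c,2]>0 else None for c in range(258,306,8)])
E
```

```text
90 185 374 [-0.0356 -0.0825  0.0225] [ 0.0355 -0.0825  0.0221] -8.542293950812227e-05
100 185 373 [-0.0359 -0.0789  0.0223] [ 0.0352 -0.0789  0.0212] -0.0003585578224894817
125 187 372 [-0.036  -0.0696  0.0228] [ 0.0356 -0.0697  0.0217] -0.0001669246164647635
160 190 369 [-0.0356 -0.0562  0.022 ] [ 0.0356 -0.0561  0.0223] 1.0026912141140182e-05
200 193 366 [-0.0357 -0.0396  0.0225] [ 0.0359 -0.0394  0.0232] 5.696687945389023e-05
230 70 [-0.0184 -0.0895  0.0222]
330 70 [ 0.0187 -0.0895  0.0229]
slot edges [ 0.0002 -0.0774  0.0224] [ 0.0002 -0.062   0.0225] [-0.0115 -0.0697  0.0224] [ 0.0118 -0.0697  0.0221]
104 [(np.int64(433), np.int64(78), np.int64(128)), (np.int64(436), np.int64(80), np.int64(129)), (np.int64(438), np.int64(81), np.int64(128)), (np.int64(441), np.int64(83), np.int64(129)), (np.int64(444), np.int64(85), np.int64(128)), (np.int64(446), np.int64(86), np.int64(128))]
108 [(np.int64(429), np.int64(70), np.int64(5)), (np.int64(434), np.int64(73), np.int64(6)), (np.int64(439), np.int64(77), np.int64(44)), (np.int64(443), np.int64(80), np.int64(46)), (np.int64(447), np.int
[... 1848 characters left out ...]
t64(71)), (np.int64(450), np.int64(69), np.int64(72)), (np.int64(454), np.int64(71), np.int64(73)), (np.int64(458), np.int64(74), np.int64(73))]
140 [(np.int64(441), np.int64(54), np.int64(27)), (np.int64(445), np.int64(57), np.int64(26)), (np.int64(448), np.int64(65), np.int64(72)), (np.int64(452), np.int64(67), np.int64(73)), (np.int64(455), np.int64(69), np.int64(73)), (np.int64(459), np.int64(72), np.int64(74))]
144 [(np.int64(442), np.int64(65), np.int64(128)), (np.int64(444), np.int64(67), np.int64(127)), (np.int64(447), np.int64(69), np.int64(130)), (np.int64(449), np.int64(71), np.int64(129)), (np.int64(452), np.int64(72), np.int64(129)), (np.int64(455), np.int64(74), np.int64(128))]
```

View pics/w4.png

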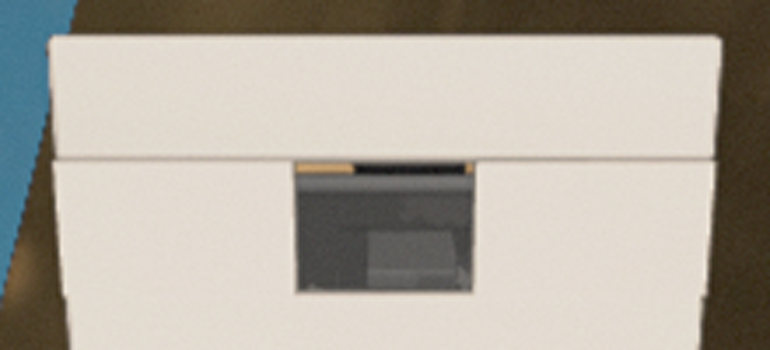

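```bash
python3 -m pendant '[[[1.0,-0.85,0],[0.3,-0.5,0],255],[[0,0,0],[0,0,0],255],[[0,0,0],[0,0,0],255]]'; python3 err.py .494 .0098 .115 34.15
```

```text
clock: 6.68
position: [0.4947, 0.0101, 0.1508]
ee_rot: [0.956, 0.294, 0.001, -0.0]
ft_force: [0.5, 0.6, -1.9]
grip_width: 0.141
t 6.67 p [0.4947 0.0101 0.1508] d_cm [-0.07 -0.03 -3.58] rotdeg [-0.06  0.04 -0.02] F [ 0.5  0.6 -1.9] w 0.141
```

```bash
python3 -m pendant '[[[0,0,-1.5],[0,0,0],255],[[0,0,-1.5],[0,0,0],255],[[0,0,0],[0,0,0],255],[[0,0,0],[0,0,0],255]]'; python3 err.py .494 .0098 .115 34.15
cat > look.py <<'E'
import sys
from h import *
np.set_printoptions(precision=4,suppress=True)
o=manip.get_obs(); M=R.from_quat(o["ee_rot"]).as_matrix(); p=np.array(o["position"])
im,P=cloud("wrist"); T=(P-p)@M
f=sys.argv[1]
cv2.imwrite(f"pics/{f}.png",cv2.resize(im[60:160,170:390],None,fx=3.5,fy=3.5,interpolation=cv2.INTER_CUBIC)[:,:,::-1])
for r in range(106,146,3): print(r,' '.join('%d/%d/%d'%tuple(T[r,c]*1000) for c in range(254,308,4)))
E
python3 look.py w5
```

```text
clock: 7.18
position: [0.4939, 0.0102, 0.1177]
ee_rot: [0.956, 0.294, -0.0, -0.0]
ft_force: [0.5, -0.3, -1.5]
grip_width: 0.144
t 7.17 p [0.4939 0.0102 0.1177] d_cm [ 0.01 -0.04 -0.27] rotdeg [-0.03 -0.06 -0.04] F [ 0.5 -0.3 -1.5] w 0.144
106 -14/-75/90 -11/-75/85 -9/-75/84 -6/-76/54 -4/-76/55 -2/-76/54 0/-76/55 1/-76/55 2/-76/54 4/-76/55 7/-75/84 10/-75/84 12/-75/86 10/-76/21
109 -14/-73/90 -11/-74/85 -9/-74/85 -6/-74/50 -4/-74/50 -2/-74/50 0/-74/51 1/-74/51 2/-74/50 4/-74/51 7/-74/85 10/-74/85 12/-74/85 10/-75/23
112 -14/-72/90 -11/-72/84 -9/-72/86 -6/-73/48 -4/-73/49 -2/-73/47 0/-73/47 1/-73/47 2/-73/48 4/-73/46 6/-73/47 10/-72/86 12/-72/84 10/-74/23
115 -10/-73/25 -11/-70/84 -9/-70/85 -5/-72/43 -4/-72/44 -2/-72/43 0/-72/44 1/-72/44 2/-72/45 4/-72/45 6/-72/45 10/-70/85 12/-70/84 10/-73/22
118 -10/-72/27 -11/-69/85 -9/-69/84 -6/-71/44 -4/-71/43 -2/-71/44 0/-71/44 1/-71/43 2/-71/42 4/-71/43 6/-71/44 10/-69/85 12/-69/84 10/-72/21
121 -10/-70/26 -11/-67/84 -9/-67/84 -6/-69/45 -4/-70/43 -2/-69/44 0/-69/45 1/-69/44 2/-69/46 4/-69/45 6/-69/44 10/-67/86 12/-67/85 10/-71/21
124 -10/-69/26 
[... 413 characters left out ...]
10/-66/25 -12/-60/90 -10/-60/91 -7/-60/89 -5/-60/89 -3/-60/91 0/-60/90 1/-60/90 3/-60/90 5/-60/90 8/-60/89 10/-60/90 12/-60/90 10/-66/21
136 -10/-65/23 -12/-59/91 -10/-59/90 -7/-59/91 -5/-59/90 -3/-59/90 0/-59/90 1/-59/89 3/-59/91 5/-59/89 8/-59/89 10/-58/91 12/-59/91 10/-65/21
139 -10/-64/23 -12/-57/90 -10/-57/90 -7/-57/90 -5/-57/89 -3/-57/90 0/-57/90 1/-57/90 3/-57/91 5/-57/88 8/-57/91 10/-57/90 12/-57/90 10/-64/22
142 -10/-63/22 -12/-55/91 -10/-55/89 -7/-55/88 -5/-55/89 -3/-55/89 0/-55/91 1/-55/90 3/-55/91 6/-55/89 8/-55/89 10/-55/90 12/-55/89 10/-63/22
145 -10/-62/22 -8/-62/21 -6/-62/21 -5/-62/22 -3/-62/21 -2/-62/22 0/-61/22 0/-62/22 2/-61/23 4/-62/21 5/-61/22 7/-61/23 8/-62/21 10/-62/22
```

View pics/w5.png

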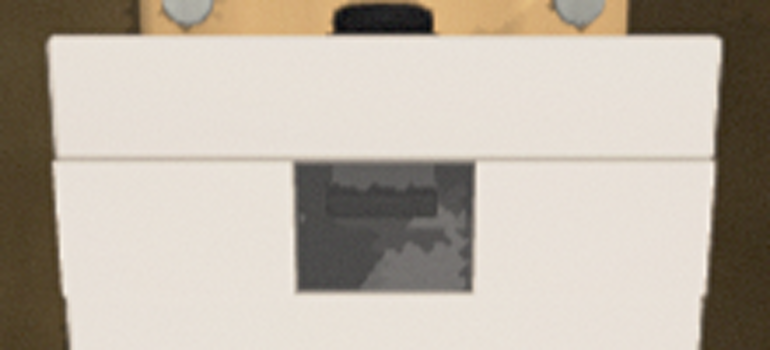

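The near hook is centred sideways in the slot (tool x −6.5 to +6.5 mm). Its tip is 43.5 mm below the TCP, so the rim is at about 0.052. I lower in steps and watch the force.

```bash
python3 -m pendant '[[[0,0,-1.2],[0,0,0],255],[[0,0,-0.6],[0,0,0],255],[[0,0,0],[0,0,0],255],[[0,0,0],[0,0,0],255]]' 80; python3 err.py .494 .0102 .09 34.15; python3 look.py w6 | sed -n '1,5p'
```

```text
clock: 7.72
position: [0.4941, 0.0104, 0.0988]
ee_rot: [0.956, 0.294, -0.0, -0.0]
ft_force: [0.2, -0.3, -2.3]
grip_width: 0.135
t 7.72 p [0.4941 0.0104 0.0988] d_cm [-0.01 -0.02 -0.88] rotdeg [-0.05 -0.02 -0.05] F [ 0.2 -0.3 -2.3] w 0.135
106 -12/-75/67 -10/-75/65 -7/-76/36 -5/-76/36 -4/-76/36 -2/-76/37 0/-76/36 1/-76/37 2/-76/37 4/-76/37 6/-76/37 9/-75/66 11/-75/66 10/-76/22
109 -12/-74/67 -10/-74/65 -7/-75/34 -5/-75/34 -3/-75/34 -2/-75/34 0/-75/32 0/-75/34 2/-75/33 4/-75/33 5/-75/33 9/-74/66 11/-74/65 10/-75/21
112 -12/-73/66 -10/-73/65 -7/-74/31 -5/-74/30 -3/-74/30 -2/-74/29 0/-74/30 0/-74/29 2/-74/29 4/-74/31 5/-74/30 9/-73/66 11/-73/66 10/-74/23
115 -12/-71/66 -10/-71/67 -6/-73/26 -5/-73/26 -3/-73/27 -2/-73/27 0/-73/27 0/-73/27 2/-73/27 4/-73/28 5/-73/27 9/-71/66 11/-71/66 10/-73/21
118 -10/-72/27 -10/-70/66 -6/-72/24 -5/-72/24 -3/-72/24 -2/-72/25 0/-72/24 0/-72/25 2/-72/24 4/-72/25 5/-72/24 9/-70/66 11/-70/66 10/-72/21
```

View pics/w6.png

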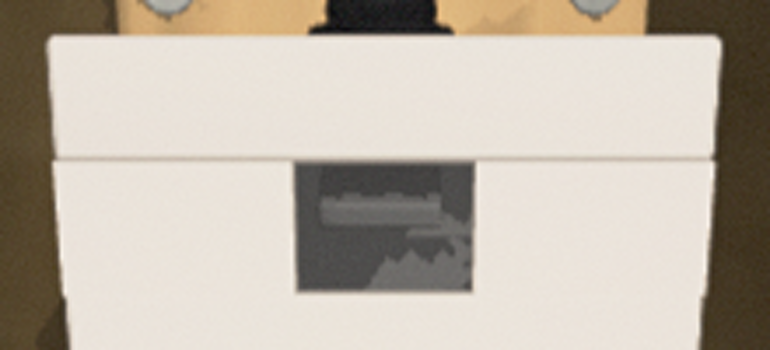

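```bash
python3 -m pendant '[[[0,0,-0.5],[0,0,0],255],[[0,0,-0.5],[0,0,0],255],[[0,0,0],[0,0,0],255]]'; python3 err.py .494 .0102 .09 34.15;  python3 -m pendant '[[[0,0,-0.3],[0,0,0],255],[[0,0,0],[0,0,0],255]]'; python3 err.py .494 .0102 .09 34.15
```

```text
clock: 8.15
position: [0.4952, 0.01, 0.0891]
ee_rot: [0.956, 0.294, 0.001, -0.0]
ft_force: [-0.5, -1.0, 0.6]
grip_width: 0.137
t 8.15 p [0.4952 0.01   0.0891] d_cm [-0.12  0.02  0.09] rotdeg [-0.05  0.14 -0.04] F [-0.5 -1.   0.6] w 0.137
clock: 8.4
position: [0.4957, 0.01, 0.0864]
ee_rot: [0.956, 0.294, 0.002, -0.0]
ft_force: [-0.7, -0.9, 1.4]
grip_width: 0.136
t 8.4 p [0.4957 0.01   0.0864] d_cm [-0.17  0.02  0.36] rotdeg [-0.06  0.18 -0.03] F [-0.7 -0.9  1.4] w 0.136
```

Contact is starting at about 3 N. I keep pressing with small steps.

```bash
for i in 1; do python3 -m pendant '[[[-0.1,0,-0.5],[0,-0.1,0],255],[[0,0,0],[0,0,0],255]]'; done; python3 err.py .494 .0102 .09 34.15;  python3 -m pendant '[[[0,0,-0.6],[0,0,0],255],[[0,0,0],[0,0,0],255]]'; python3 err.py .494 .0102 .09 34.15; python3 look.py w7 | sed -n '1,14p'
```

```text
clock: 8.65
position: [0.4958, 0.0101, 0.0822]
ee_rot: [0.956, 0.294, 0.004, 0.0]
ft_force: [-2.0, -1.8, 6.5]
grip_width: 0.137
t 8.65 p [0.4958 0.0101 0.0822] d_cm [-0.18  0.01  0.78] rotdeg [-0.1   0.42 -0.03] F [-2.  -1.8  6.5] w 0.137
clock: 8.9
position: [0.4964, 0.0097, 0.0777]
ee_rot: [0.956, 0.294, 0.004, 0.0]
ft_force: [-4.3, -1.5, 11.1]
grip_width: 0.135
t 8.9 p [0.4964 0.0097 0.0777] d_cm [-0.24  0.05  1.23] rotdeg [-0.12  0.48 -0.02] F [-4.3 -1.5 11.1] w 0.135
106 -11/-76/53 -8/-76/24 -6/-76/25 -5/-76/26 -3/-76/25 -2/-76/24 0/-76/25 0/-76/24 2/-76/24 4/-76/27 6/-76/53 8/-76/54 10/-76/52 10/-76/22
109 -11/-74/54 -8/-75/22 -6/-75/23 -5/-75/24 -3/-75/22 -2/-75/23 0/-75/22 0/-75/21 2/-75/23 3/-75/23 6/-74/52 8/-74/53 10/-74/54 10/-75/21
112 -11/-73/54 -8/-74/21 -6/-74/21 -5/-74/19 -3/-74/20 -2/-74/20 0/-74/20 0/-74/20 2/-74/19 3/-74/20 6/-73/53 8/-73/53 10/-73/59 10/-74/21
115 -11/-72/53 -7/-73/16 -6/-73/18 -5/-73/18 -3/-73/17 -2/-73/18 0/-73/18 0/-73/18 2/-73/18 3/-73/17 6/-72/54 8/-72/53 10/-71/58 10/-73/21
118 -11/-70/54 -7/-72/14 -6/-72/15 -5/-72/15 -3/-72/15 -2/-72/16 0/-72/15 0/-72/15 2/-72/16 3/-72/16 6/-70/53 8/-70/54 10/-70/58 10/-72/21Traceback (most recent call last):
  File "look.py", line 8, in <module>
    for r in range(106,146,3): print(r,' '.join('%d/%d/%d'%tuple(T[r,c]*1000) for c in range(254,308,4)))
                                       ~~~~~~~~^^^^^^^^^^^^^^^^^^^^^^^^^^^^^^^^^^^^^^^^^^^^^^^^^^^^^^^^^
  File "look.py", line 8, in <genexpr>
    for r in range(106,146,3): print(r,' '.join('%d/%d/%d'%tuple(T[r,c]*1000) for c in range(254,308,4)))
                                                ~~~~~~~~~~^~~~~~~~~~~~~~~~~~~
ValueError: cannot convert float NaN to integer
```

View pics/w7.png

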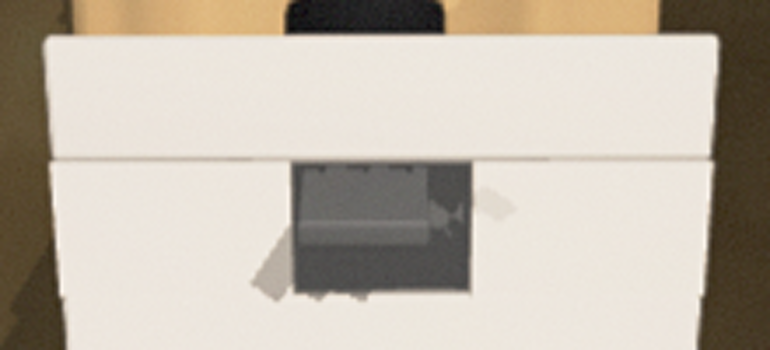

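The hook is now left of centre in its slot, about 2 mm, because the tool drifted outwards under load. I unload a little and shift back.

```bash
python3 -m pendant '[[[-0.15,-0.05,0.8],[-0.1,0.5,0],255],[[-0.1,-0.05,0],[0,0,0],255],[[0,0,0],[0,0,0],255]]'; python3 err.py .4940 .0100 .09 34.15; sed -i 's/tuple(T/tuple(np.nan_to_num(T/; s/\*1000)/)*1000)/' look.py; python3 look.py w8 | sed -n '1,5p'
```

```text
clock: 9.32
position: [0.4947, 0.0093, 0.0866]
ee_rot: [0.956, 0.294, 0.001, -0.0]
ft_force: [1.2, 0.1, 0.9]
grip_width: 0.134
t 9.32 p [0.4947 0.0093 0.0866] d_cm [-0.07  0.07  0.34] rotdeg [-0.07  0.1  -0.04] F [1.2 0.1 0.9] w 0.134
106 -9/-76/23 -8/-76/22 -6/-76/25 -5/-76/25 -3/-76/25 -2/-76/26 0/-76/27 0/-76/25 2/-76/26 4/-76/27 5/-76/25 8/-76/55 10/-76/54 10/-76/22
109 -12/-74/56 -10/-74/56 -6/-75/22 -5/-75/24 -3/-75/23 -2/-75/22 0/-75/23 0/-75/23 2/-75/24 3/-75/23 5/-75/23 8/-74/55 10/-74/56 10/-75/22
112 -11/-73/55 -10/-73/57 -6/-74/20 -5/-74/19 -3/-74/20 -2/-74/20 0/-74/21 0/-74/21 2/-74/21 3/-74/19 5/-74/20 8/-73/55 10/-73/55 10/-74/21
115 -12/-72/55 -10/-72/55 -6/-73/17 -5/-73/18 -3/-73/18 -2/-73/18 0/-73/17 0/-73/17 2/-73/18 3/-73/19 5/-73/17 8/-72/55 10/-72/55 10/-73/22
118 -12/-70/55 -10/-70/55 -6/-72/17 -4/-72/15 -3/-72/15 -2/-72/15 0/-72/15 0/-72/15 2/-72/16 3/-72/14 5/-72/15 8/-70/55 10/-70/55 10/-72/22
```

View pics/w8.png

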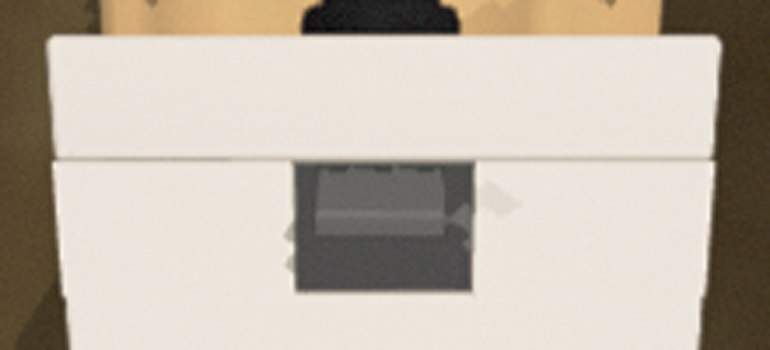

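```bash
python3 -m pendant '[[[-0.08,0,-0.5],[0,0.15,0],255],[[-0.08,0,-0.5],[0,0.15,0],255],[[-0.08,0,-0.4],[0,0.15,0],255]]' 110; python3 err.py .4940 .0097 .09 34.15
```

```text
clock: 9.75
position: [0.4949, 0.009, 0.0747]
ee_rot: [0.956, 0.294, -0.0, -0.001]
ft_force: [-2.5, -2.2, 19.4]
grip_width: 0.129
t 9.75 p [0.4949 0.009  0.0747] d_cm [-0.09  0.07  1.53] rotdeg [-0.12 -0.07 -0.02] F [-2.5 -2.2 19.4] w 0.129
```

```bash
python3 -m pendant '[[[-0.1,0.05,-0.5],[-0.1,0.05,0],255],[[-0.08,0.03,-0.5],[-0.05,0.1,0],255]]'; python3 err.py .4940 .0097 .09 34.15; python3 look.py w9 | sed -n '1,5p'
```

```text
clock: 10.0
position: [0.4955, 0.0089, 0.0673]
ee_rot: [0.956, 0.293, 0.0, -0.0]
ft_force: [3.4, -2.4, -1.5]
grip_width: 0.129
t 10.0 p [0.4955 0.0089 0.0673] d_cm [-0.15  0.08  2.27] rotdeg [-0.01  0.03  0.04] F [ 3.4 -2.4 -1.5] w 0.129
106 -9/-76/22 -8/-76/23 -6/-76/19 -5/-76/19 -3/-76/18 -2/-76/19 0/-76/19 0/-76/19 2/-76/20 3/-76/19 5/-76/18 7/-76/23 8/-76/22 10/-76/23
109 -10/-75/28 -8/-75/18 -6/-75/16 -4/-75/16 -3/-75/16 -2/-75/16 0/-75/17 0/-75/15 2/-75/17 3/-75/16 5/-75/16 8/-74/47 10/-74/47 10/-75/22
112 -10/-74/27 -7/-74/14 -6/-74/13 -4/-74/14 -3/-74/14 -2/-74/14 0/-74/13 0/-74/15 2/-74/15 3/-74/14 5/-74/14 8/-73/47 10/-73/46 10/-74/23
115 -10/-73/25 -7/-73/11 -6/-73/11 -4/-73/12 -3/-73/11 0/0/0 0/-73/11 0/-73/11 2/-73/11 3/-73/12 5/-73/11 8/-72/48 10/-72/47 10/-73/23
118 -10/-72/26 -7/-72/10 -6/-72/8 -4/-72/11 -3/-72/9 -1/-72/10 0/-72/9 0/-72/9 2/-72/9 3/-72/10 5/-72/10 8/-71/48 10/-71/47 10/-72/22
```

View pics/w9.png

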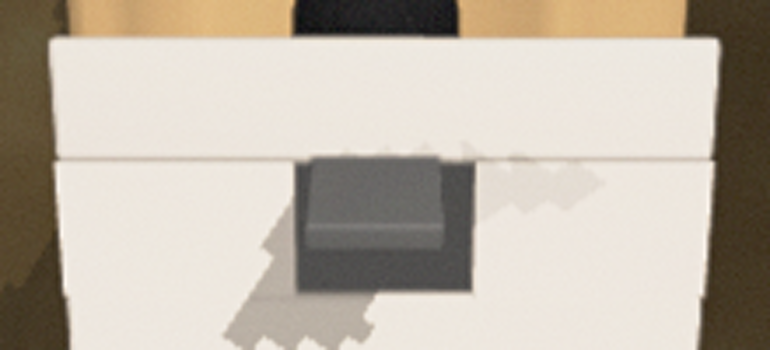

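The force dropped, so something clicked. I let it settle and check.

```bash
python3 -m pendant '[[[0,0,0],[0,0,0],255],[[0,0,0],[0,0,0],255]]'; python3 err.py .4940 .0097 .09 34.15; python3 look.py w10 | sed -n '1,7p'; python3 - <<'E'
from h import *
np.set_printoptions(precision=4,suppress=True)
im,P=cloud("wrist"); cv2.imwrite("pics/w10f.png",im[:,:,::-1])
im,P=cloud("side"); cv2.imwrite("pics/s10.png",im[:,:,::-1])
E
```

```text
clock: 10.3
position: [0.4955, 0.0089, 0.068]
ee_rot: [0.956, 0.293, 0.0, -0.001]
ft_force: [-3.6, 0.4, 14.9]
grip_width: 0.124
t 10.3 p [0.4955 0.0089 0.068 ] d_cm [-0.15  0.08  2.2 ] rotdeg [-0.06 -0.    0.07] F [-3.6  0.4 14.9] w 0.124
106 -11/-76/46 -7/-76/12 -6/-76/11 -4/-76/12 -3/-76/12 -2/-76/13 0/-76/11 0/-76/11 2/-76/11 3/-76/11 5/-76/12 8/-76/46 9/-76/45 10/-76/22
109 -11/-74/47 -7/-75/10 -6/-75/9 -4/-75/9 -3/-75/10 -1/-75/8 0/-75/8 0/-75/8 2/-75/9 3/-75/9 5/-75/9 8/-75/45 9/-75/46 10/-75/22
112 -11/-73/46 -7/-75/5 -6/-75/5 -4/-75/6 -3/-75/5 -1/-75/6 0/-75/6 0/-75/6 2/-75/5 3/-75/6 4/-75/6 8/-73/44 9/-73/46 10/-74/22
115 -11/-72/46 -7/-74/5 -5/-74/5 -4/-74/4 -3/-74/4 -1/-74/5 0/-74/4 0/-74/4 2/-74/4 3/-74/5 4/-74/4 8/-72/46 10/-72/46 10/-73/21
118 -10/-72/26 -7/-73/3 -6/-73/5 -4/-73/5 -3/-73/3 -1/-73/5 0/-73/4 0/-73/5 2/-73/5 3/-73/6 4/-73/4 8/-71/46 10/-71/46 10/-72/21
121 -10/-70/26 -7/-72/5 -5/-72/4 -4/-72/5 -3/-72/6 -1/-72/5 0/-72/5 0/-72/4 2/-72/6 3/-72/6 4/-72/5 8/-69/47 10/-69/46 10/-71/21
124 -10/-69/26 -9/-68/46 -7/-68/45 -6/-68/45 -4/-68/47 -2/-68/46 0/-68/47 1/-68/45 2/-68/45 4/-68/47 6/-68/45 8/-68/46 10/-68/46 10/-70/22
```

View pics/w10f.png

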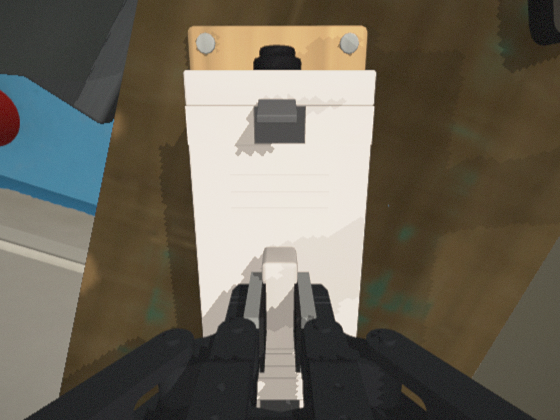

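The near hook is clicked: its tip is 17.5 mm above the plate top, as it should be, and the head overhangs the bar at (278,100). I unload, release and back off to see the far end.

```bash
python3 -m pendant '[[[0,0,0.6],[0,0,0],255],[[0,0,0.4],[0,0,0],255],[[0,0,0],[0,0,0],255]]'; python3 -m pendant '[[[0,0,0],[0,0,0],150],[[0,0,0],[0,0,0],60],[[0,0,0],[0,0,0],0],[[0,0,0],[0,0,0],0],[[0,0,2],[0,0,0],0],[[0,0,4],[0,0,0],0],[[0,0,4],[0,0,0],0],[[0,0,3],[0,0,0],0],[[0,0,0],[0,0,0],0],[[0,0,0],[0,0,0],0]]';python3 err.py .4940 .0097 .09 34.15
python3 - <<'E'
from h import *
im,P=cloud("wrist"); cv2.imwrite("pics/w11f.png",im[:,:,::-1])
np.save("P11.npy",P);np.save("I11.npy",im)
E
```

```text
clock: 10.82
position: [0.495, 0.0089, 0.0777]
ee_rot: [0.956, 0.293, -0.0, -0.001]
ft_force: [2.1, 0.5, 1.0]
grip_width: 0.133
clock: 12.08
position: [0.492, 0.0084, 0.2092]
ee_rot: [0.956, 0.293, -0.003, -0.001]
ft_force: [-0.6, -0.5, -0.4]
grip_width: 1.003
t 12.07 p [0.492  0.0084 0.2092] d_cm [  0.2    0.13 -11.92] rotdeg [ 0.02 -0.39  0.09] F [-0.6 -0.5 -0.4] w 1.003
```

View pics/w11f.png

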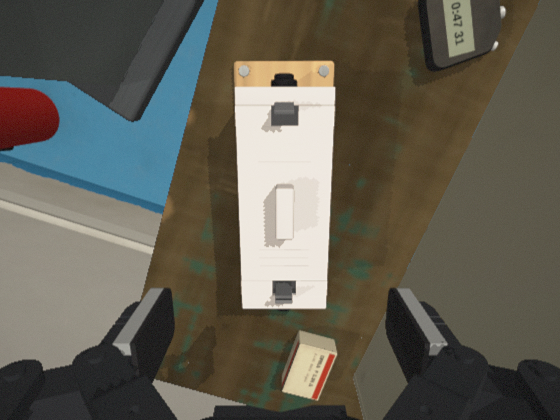

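Both hooks come up through the slots, at (285,112) and (285,290). I measure the plate height and hook tips at both ends.

```bash
python3 - <<'E'
from h import *
np.set_printoptions(precision=4,suppress=True)
P=np.load("P11.npy");im=np.load("I11.npy")
for n,(r0,r1,c0,c1) in dict(barN=(90,100,240,268),barN2=(90,100,302,328),midL=(150,175,245,270),midR=(150,175,300,325),barF=(284,304,246,268),barF2=(284,304,300,322)).items(): q=P[r0:r1,c0:c1].reshape(-1,3); print(n,np.nanmedian(q,0))
for r in list(range(96,130,2))+list(range(276,312,2)): print(r,P[r,285],im[r,285])
cv2.imwrite("pics/far.png",cv2.resize(im[265:320,230:340],None,fx=6,fy=6,interpolation=cv2.INTER_CUBIC)[:,:,::-1])
w=(im.min(-1)>100)&(P[...,2]>.045)&(P[...,2]<.1);w[320:]=0;w[:86]=0;w[:,:230]=0;w[:,345:]=0
print(fit(P,w))
E
```

```text
barN [0.4294 0.0661 0.056 ]
barN2 [0.4655 0.0905 0.0561]
midL [0.4579 0.027  0.0561]
midR [0.4922 0.0503 0.0561]
barF [ 0.5183 -0.0667  0.0561]
barF2 [ 0.5562 -0.041   0.056 ]
96 [0.4487 0.0779 0.0559] [238 232 224]
98 [0.4495 0.0767 0.0564] [238 231 222]
100 [0.4502 0.0756 0.0569] [238 232 222]
102 [0.451  0.0745 0.0594] [153 145 141]
104 [0.4517 0.0734 0.0639] [102 100  97]
106 [0.4524 0.0723 0.0673] [102  99  98]
108 [0.4531 0.0712 0.0711] [100  99  98]
110 [0.4537 0.0702 0.075 ] [116 115 112]
112 [0.4545 0.0691 0.0734] [107 107 105]
114 [0.4563 0.0671 0.0322] [88 88 82]
116 [0.4572 0.0658 0.0326] [82 78 80]
118 [0.4582 0.0644 0.0267] [79 79 78]
120 [0.4591 0.0631 0.0261] [78 76 76]
122 [0.46   0.0618 0.0259] [80 78 78]
124 [0.4608 0.0606 0.0273] [88 83 81]
126 [0.4605 0.0607 0.056 ] [230 221 208]
128 [0.4613 0.0594 0.0552] [239 232 224]
276 [ 0.5291 -0.0398  0.0556] [238 232 224]
278 [ 0.53   -0.0411  0.0561] [238 232 223]
280 [ 0.5364 -0.0502  0.0383] [181 173 162]
282 [ 0.5361 -0.0498  0.0429] [65 64 62]
284 [ 0.5363 -0.0502  0.0457] [85 83 80]
286 [ 0.5363 -0.0503  0.0493] [87 87 83]
288 [ 0.5361 -0.05    0.0535] [85 84 82]
290 [ 0.5363 -0.0503  0.0563] [87 86 84]
292 [ 0.5364 -0.0506  0.0592] [87 86 85]
294 [ 0.5362 -0.0503  0.0631] [87 86 83]
296 [ 0.5367 -0.051   0.0649] [111 110 106]
298 [ 0.537  -0.0515  0.0671] [87 87 87]
300 [ 0.5362 -0.0504  0.0727] [113 111 109]
302 [ 0.5368 -0.0514  0.0737] [132 131 127]
304 [ 0.5438 -0.0614  0.0563] [228 220 206]
306 [ 0.5452 -0.0634  0.0556] [239 232 222]
308 [ 0.5493 -0.0692  0.047 ] [183 172 160]
310 [ 0.5518 -0.0728  0.0433] [28 26 26]
(array([0.4965, 0.0063]), array([0.0722, 0.1858]), np.float32(-55.947395))
```

View pics/far.png

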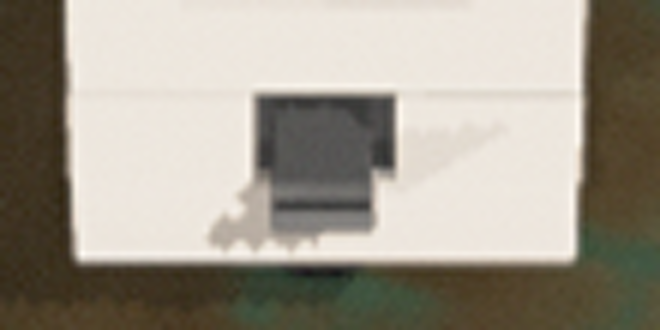

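```bash
python3 - <<'E'
from h import *
P=np.load("P11.npy")
r=np.zeros(P.shape[:2],bool);r[175:250,265:305]=1;r&=(P[...,2]>.068)&(P[...,2]<.09)
print("rib",fit(P,r))
im,Q=cloud("top"); a=cv2.imread("pics/top0.png")[:,:,::-1]
d=np.abs(im.astype(int)-a).max(-1)
for n,(u,v) in dict(watch=(268,194),tape=(185,208)).items(): print(n,d[v-12:v+12,u-12:u+12].mean())
o=manip.get_obs();print(o["clock"],np.round(o["ft_force"],1)); manip.hand_in()
E
```

```text
rib (array([0.4944123 , 0.00920528]), array([0.01366879, 0.03932166]), np.float32(-55.33615))
watch 4.493055555555555
tape 7.092013888888889
12.175 [ 0.8  0.3 -0.6]
the job is handed in; nothing more can be done
```

The cover is snapped onto the junction box and the job is handed in at 12.2 s of the 51 s allowed; the hand-in gives no verdict. I gripped the cover by its rib, carried it over the box and centred its slots on the hooks. I then pushed it straight down until both ends clicked, let go and backed off.

**Pressing force:** readings reached about 19 N of total downward push. Forces were only read at the end of each short move, so a brief higher peak between readings could have been missed.

**Sideways drift:** during the first push the tool drifted about 2 mm outwards. I unloaded, re-centred the cover and pushed again.

**Last checks from the wrist camera, gripper clear:**
- **Flush:** the cover's top is at 56 mm height at both ends, so it is level.
- **Hooks:** both stand about 18 mm above the plate, where 17.5 mm means fully home. Both heads reach over the end bars.
- **Position:** the cover's middle is within about 1 mm of the midpoint between the hooks, and its angle is within about 0.5° of the box.

**Bystanders:** the stopwatch and tape roll look unchanged in the top view. I never went near the carton, and it was standing in the wrist view, but I did not measure its position again.

No check failed. The first fit of the cover's outline came out 186 mm long instead of 180 mm because it included the end face. I corrected for that, and the rib position agreed.

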